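Refit the cover of a test-lead box

TASK

Put the loose cover back on the grey test-lead box held in the bench vice: hold it at an angle and work its tongue into the groove under the box's lip, then lower it flat and press the other end down until the spring catch snaps over it. Go by feel and never push the cover or the gripper against the box with more than 20 N, or the moulding cracks; leave the pliers, the screwdriver and the bulb where they are.

Things in the scene. Friction and masses are not known exactly. Their poses are not given: they have to be found in the camera images.
- vice: the bench vice: dark steel, base 100 mm long (x), 134 wide (y -78 to 56), fixed on a 2 mm mat; jaws to z = 60 mm grip the box. Origin under the middle of the jaws' gap, z up. The box in it, 150 long (x), 54 wide, 46 high, open-topped, was clamped by hand: parallel, centred across, but 0 to 22 mm higher than its lowest place and up to 10 mm off along x, either way; this pose does not tell
- rim_low (a point): point of the vice where the middle of the box's rim would be if the box sat lowest and centred: x = 0, y = 0, z = 70 mm in the vice's frame; the true one is 0 to 22 mm higher and up to 10 mm off along x. The fitted cover lies with its flat underside on the rim, its tongue (its -x end) at the box's -x end, its origin 3.5 mm towards +x from the rim's middle (play 1.5 mm), axes parallel to the vice's
- groove_low (a point): like rim_low, for the middle of the groove's mouth (x = -62, z = 73 mm in the vice's frame), at the box's end nearer the robot. Groove: opens towards +x, 6 mm high, 7 deep, 48 wide, ends closed. Its floor is the rim, a solid shelf from 13 mm behind the mouth to 32 mm in front of it (towards +x); the lip above it is 4 mm thick, its top level with the fitted cover's
- catch_low (a point): like rim_low, for the lower inner edge of the catch's nose (x = 65, z = 81.5 mm in the vice's frame): 11.5 mm above the rim, 1.5 mm above the fitted cover's top, which it overlaps by 2.5 to 4 mm. From there the nose slopes steeply up and outward, 4 mm out over 9.5 mm, to the top of the arm (21 mm above the rim), so a cover pressed down from above pushes it outward
- catch (a joint): angle of the spring catch, an upright grey snap arm 24 mm wide in the middle of the box's +x end, hinged 26 mm below the rim: 0 at rest, grows to at most 0.25 as it is pushed outward; spring 1.4 N m per rad. Pressing the cover's end past it takes roughly 3 to 10 N down on the thumb ribs; then it springs back over the cover, which stops hard on the rim
- cover: the cover: plain grey board 128 mm long (x), 60 wide (y), 10 thick, 0.10 to 0.21 kg, lying flat on the mat, right side up; origin at the centre of the board's underside, z up. From its -x end (towards the robot) a tongue 4 mm thick, flush with the underside, 44 mm wide, sticks out 8.5 mm, tapered at the tip. Can be gripped across its width; fitted, it overhangs the box's sides by 3 mm
- tongue_tip (a point): middle of the tip of the tongue, at the level of the cover's underside (x = -72.5, y = 0, z = 0 mm in the cover's frame)
- catch_edge (a point): middle of the lower edge of the cover's other end, the one that goes under the catch (x = 64, y = 0, z = 0 mm in the cover's frame)
- thumb_ribs (a point): four low ribs on top of the cover near the catch end (x = 49, y = 0, z = 10 mm in the cover's frame): where it is pressed down
- pliers: pliers, 125 mm long, 62 mm wide, lying on the mat, 16 mm high; bystander
- bulb: glass light bulb in a white porcelain lamp holder, 117 mm tall, foot 68 mm across, standing on the mat; origin under its foot; bystander
- screwdriver: screwdriver with a black handle, about 200 mm long, lying on the mat; bystander
Things that resemble listed ones, but are neither listed nor needed, are in the scene too. Leave any brown or turquoise look-alike of the cover alone.

How it is judged:
By the outcome, as a careful person would: the job done as asked, in the order asked, and still so for the second after the job is handed in, with the robot touching nothing.
It also fails if it takes over 54 s, if anything falls off the work surface, if the arm or the gripper's body presses on something with over 40 N, if the wrist force passes 120 N, or if a joint passes its speed limit or range.

ROBOT

A 7-joint arm with a two-finger parallel gripper is mounted at the origin on the work surface. World frame = base frame: x ahead of the robot, y to its left, z up, the work surface at z = 0. Lengths are in mm, angles in rad, forces in N, time in s.
With the tool pointing down it reaches from about 425 to 875 mm from the base axis. Payload 4.7 kg.
Tool frame: the origin (TCP) lies midway between the tips of the shut fingers; the grasp point (between the pads) lies 19 mm behind it; z points along the fingers, y is the line along which they close (so a half turn about z gives the same grasp; the last joint's range is limited). The gripper opens to 87 mm and grips with 3 to 60 N. Pads are 19 mm wide; open, the fingers measure 117 mm over their backs; the gripper's body (75 mm by 190 mm) begins 51 mm behind the grasp point.
Start: joints at [-1.329, 0.321, -0.07, 1.45, 0.023, 1.371, -0.057], TCP at [146.819, 633.222, 222.587] pointing down, gripper open.
Joint ranges: [-2.86, 2.86], [-0.3, 2.09], [-1.38, 1.24], [0.06, 2.45], [-1.56, 4.7], [0.09, 2.05], [-2.69, 2.69]. Speed limits (rad/s): [2.57, 2.57, 3.14, 3.14, 3.14, 3.14, 3.14].

INTERFACE

Orientations are given as a 3x3 rotation matrix whose columns are the frame's x, y, z axes.
In Python, from cell import arm gives the robot as it stands.
- The arm moves only by the tool jog_arm, never from a script. Its argument "increments" is a list of rows, each an object of numbers: "gripper": the opening, from -1 (shut) to 1 (fully open), so that 0 is half open; "dx", "dy", "dz": the shift along the world's x, y, z in mm; "ax", "ay", "az": the turn, a rotation vector about the world's x, y, z in degrees. In form: [{"gripper": .., "dx": .., "dy": .., "dz": .., "ax": .., "ay": .., "az": ..}, ...]. A call has 1 to 12 rows; each row is the pose to reach, as a shift and turn from the pose commanded when the call began; what a row does not reach only later rows make up. A row lasts 1/10 s, in which the tool goes at most 50 mm and 8.59 degrees, less where a joint would pass 70% of its speed; a pose out of reach is approached as far as the arm can. A call with a gripper value outside its range is refused whole. The fingers move at their own pace and stop on an object; the grip force is fixed at half the most. Time passes only in rows, so rows that repeat a pose let the fingers close. It gives the time, the measured TCP pose, the force, the opening and the grip force at its end, in the units of the state.
- arm.read_state(): the state, without advancing time (a new reading comes with each control period).
- arm.get_image(name): name is "scene" or "top" or "wrist"; returns a dict with "img" (420x560x3 uint8, blue, green, red), "K" (3x3 intrinsics, pixels), "R" (3x3) and "t" (3): a world point X has camera coordinates R X + t; the wrist camera has in their place "mount" (4x4, takes a point from camera to tool coordinates, whose origin is the TCP and whose axes are the flange's). Camera axes: x right, y down, z forward; pixel columns grow to the right and rows downward; lengths in mm; the calibration is good to about 2 mm. A picture is of the moment at which its call begins: read the wrist's pose just before it. There is no depth.
- arm.hand_in(): hands the job in; it is judged then, once.
The state is a dict: "t": time; "joint_pos": joint angles; "qd": joint speeds; "joint_torque": joint torques, N m; "tool_pos": TCP position; "tcp_rot": TCP orientation; "wrist_force": force on the tool from outside, world axes, zero at the start; "torque": the same for the moment, N m; "finger_gap": finger opening in mm; "finger_force": force on a finger pad.
Only numpy, scipy, OpenCV 4.12 (cv2) and the standard library are available. Lean on these libraries where they do the work, as an engineer would, in place of code of your own. Each camera call takes 0.05 s, during which the arm holds its last target. There are 200 camera calls.

## Working session

There is one attempt and no reset: what is moved stays moved. The work goes in short steps, Python scripts to look and compute and a tool call to move; the robot and the scene stay as the last step left them, time stands still between calls to the robot, and variables do not carry over. Pictures are saved under pics/ and viewed, at most 10 in all, crops included, and the job is handed in when it is done.

Besides the shell and the picture viewer there is one more tool, called after "Request:" in YAML: its name, and indented under it one key for each argument. jog_arm: Moves the arm, as the interface text tells. Its arguments: {"type":"object","properties":{"increments":{"type":"array","items":{"type":"object","properties":{"gripper":{"type":"number"},"dx":{"type":"number"},"dy":{"type":"number"},"dz":{"type":"number"},"ax":{"type":"number"},"ay":{"type":"number"},"az":{"type":"number"}}}}},"required":["increments"]}

```bash
mkdir -p pics; ls; cat > h.py <<'E'
import numpy as np, cv2
from cell import arm
def shot(n,f):
    s=arm.read_state(); im=arm.get_image(n); cv2.imwrite('pics/'+f+'.png',im['img']); np.savez('pics/'+f+'.npz',**{k:np.array(v) for k,v in im.items()},tp=s['tool_pos'],tr=s['tcp_rot']); return im
def cam(f):
    d=np.load('pics/'+f+'.npz')
    if 'mount' in d:
        M=d['mount']; R=(d['tr']@M[:3,:3]).T; c=d['tr']@M[:3,3]+d['tp']; return d['K'],R,-R@c
    return d['K'],d['R'],d['t']
def onplane(f,uv,z):
    K,R,t=cam(f); c=-R.T@t; r=R.T@np.linalg.inv(K)@np.array([uv[0],uv[1],1.]); return c+r*(z-c[2])/r[2]
def proj(f,X):
    K,R,t=cam(f); p=K@(R@np.array(X,float)+t); return p[:2]/p[2]
def tri(obs):
    A=[];b=[]
    for f,uv in obs:
        K,R,t=cam(f); c=-R.T@t; r=R.T@np.linalg.inv(K)@np.array([uv[0],uv[1],1.]); r/=np.linalg.norm(r); P=np.eye(3)-np.outer(r,r); A.append(P); b.append(P@c)
    return np.linalg.lstsq(np.vstack(A),np.hstack(b),rcond=None)[0]
E
python3 - <<'E'
from h import *
a=shot('scene','s0');b=shot('top','t0')
c=np.hstack([a['img'],b['img']]);cv2.imwrite('pics/st0.png',cv2.resize(c,(800,300)))
for f in('s0','t0'):
    K,R,t=cam(f);print(f,K[0,0],-R.T@t,R[2])
print(arm.read_state())
E
```

```text
pics
s0 485.287035009812 [1007.76083884 -296.25781503  877.88154661] [-0.44994487  0.21961397 -0.86563232]
t0 487.334217268215 [ 486.3304752   -97.61174215 1270.04390496] [ 0.08444968 -0.00107873 -0.99642716]
{'t': 0.1, 'joint_pos': array([-1.32885696,  0.32176614, -0.07009046,  1.45155847,  0.022605  ,
        1.37076023, -0.05690872]), 'qd': array([ 0.00343447, -0.00186603,  0.00085327, -0.00298411, -0.00025043,
       -0.00188078, -0.00114994]), 'joint_torque': array([-2.57110596e-04, -4.92560220e+01, -4.05910397e-01, -3.13407576e+01,
       -6.41729962e-02,  3.92962026e-02,  5.62784601e-05]), 'tool_pos': array([146.75296499, 632.71919368, 221.55694618]), 'tcp_rot': array([[-9.74162515e-01,  2.25847976e-01, -2.92750262e-04],
       [ 2.25848146e-01,  9.74161071e-01, -1.67988588e-03],
       [-9.42129180e-05, -1.70259896e-03, -9.99998546e-01]]), 'wrist_force': array([ 0.34649973, -0.45408446, -0.61789046]), 'torque': array([ 0.01985997,  0.01673844, -0.03779485]), 'finger_force': 0.0, 'finger_gap': 86.85646913031546}
```

View pics/s0.png

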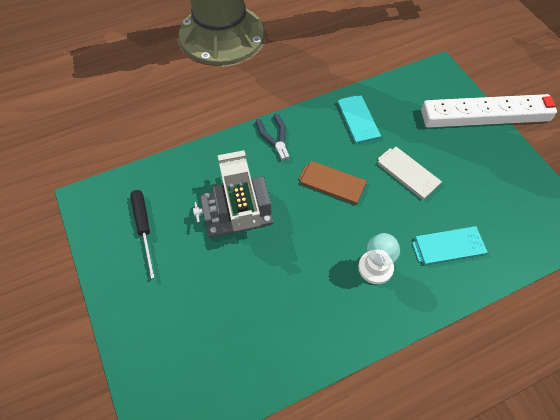

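View pics/t0.png

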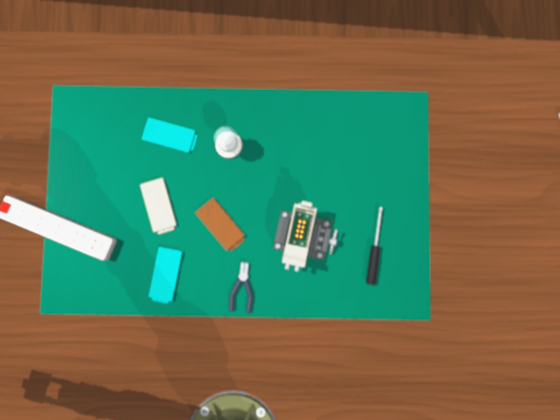

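The grey cover is at scene (410,172) / top (158,205). Possible confusions:
- brown board: scene (333,182)
- turquoise boards: scene (358,118) and (450,245)
- white power strip: scene (490,110)

The vice with the box is at scene (238,195) / top (299,237). The lip is at the robot end and the catch at the far end.

```bash
python3 - <<'E'
from h import *
def comps(f):
    im=cv2.imread(f'pics/{f}.png');h=cv2.cvtColor(im,cv2.COLOR_BGR2HSV)
    m=((h[...,1]<60)&(h[...,2]>120)).astype('uint8')
    n,l,s,c=cv2.connectedComponentsWithStats(m)
    for i in range(1,n):
        if s[i,4]>80:
            r=cv2.minAreaRect(np.argwhere(l==i)[:,::-1].astype(np.float32))
            print(f,s[i],c[i].round(1),np.round(cv2.boxPoints(r),1).tolist())
            if f=='t0':
                z=12 if c[i][0]<250 else 85
                print([onplane(f,p,z)[:2].round(0).tolist() for p in cv2.boxPoints(r)], onplane(f,c[i],z).round(1))
comps('s0');comps('t0')
print(tri([('s0',(410,172)),('t0',(158,205))]))
a=cv2.imread('pics/t0.png')[170:250,120:200];b=cv2.imread('pics/s0.png')[140:205,370:450];c=cv2.imread('pics/t0.png')[190:280,255:345];d=cv2.imread('pics/s0.png')[140:245,185:290]
f=lambda x:cv2.resize(x,(380,300),interpolation=cv2.INTER_CUBIC)
cv2.imwrite('pics/c0.png',np.vstack([np.hstack([f(a),f(b)]),np.hstack([f(c),f(d)])]))
E
```

```text
s0 [ 421   94  136   33 3405] [486.2 110.6] [[420.5, 100.0999984741211], [555.2000122070312, 93.0999984741211], [556.5999755859375, 120.30000305175781], [421.8999938964844, 127.30000305175781]]
s0 [275 141  14  18 144] [281.4 149. ] [[273.8999938964844, 142.6999969482422], [282.8999938964844, 139.6999969482422], [288.5, 156.5], [279.5, 159.5]]
s0 [ 378  147   64   53 1433] [409.2 171.4] [[376.3999938964844, 159.89999389648438], [393.29998779296875, 140.10000610351562], [441.3999938964844, 181.39999389648438], [424.5, 201.10000610351562]]
s0 [218 151  42  69 915] [235.9 177.6] [[216.5, 155.3000030517578], [245.1999969482422, 149.0], [259.6000061035156, 213.8000030517578], [230.89999389648438, 220.10000610351562]]
s0 [259 177  11  26 123] [264.2 189.5] [[258.5, 177.10000610351562], [263.20001220703125, 175.89999389648438], [269.70001220703125, 201.8000030517578], [265.0, 203.0]]
s0 [193 193  17  29 230] [201.8 208. ] [[193.0, 193.0], [209.0, 193.0], [209.0, 221.0], [193.0, 221.0]]
s0 [143 233  11  46 133] [148.  255.8] [[142.3000030517578, 233.10000610351562], [145.39999389648438, 232.
[... 2256 characters left out ...]
 [239.60000610351562, 261.6000061035156], [248.6999969482422, 262.6000061035156], [246.60000610351562, 281.6000061035156]]
[[393.0, -5.0], [441.0, -9.0], [439.0, -33.0], [391.0, -28.0]] [415.3 -19.6  12. ]
t0 [200 397  13  19 129] [205.  406.9] [[197.6999969482422, 414.0], [202.10000610351562, 394.70001220703125], [212.1999969482422, 397.1000061035156], [207.8000030517578, 416.29998779296875]]
[[61.0, 87.0], [108.0, 77.0], [103.0, 52.0], [56.0, 62.0]] [78.7 69.2 12. ]
t0 [255 406  11  12 104] [260.  411.8] [[255.0, 406.0], [265.0, 406.0], [265.0, 417.0], [255.0, 417.0]]
[[106.0, -58.0], [107.0, -82.0], [81.0, -82.0], [81.0, -59.0]] [ 93.1 -70.3  85. ]
[584.79362156 208.49785808   4.38805575]
```

View pics/c0.png

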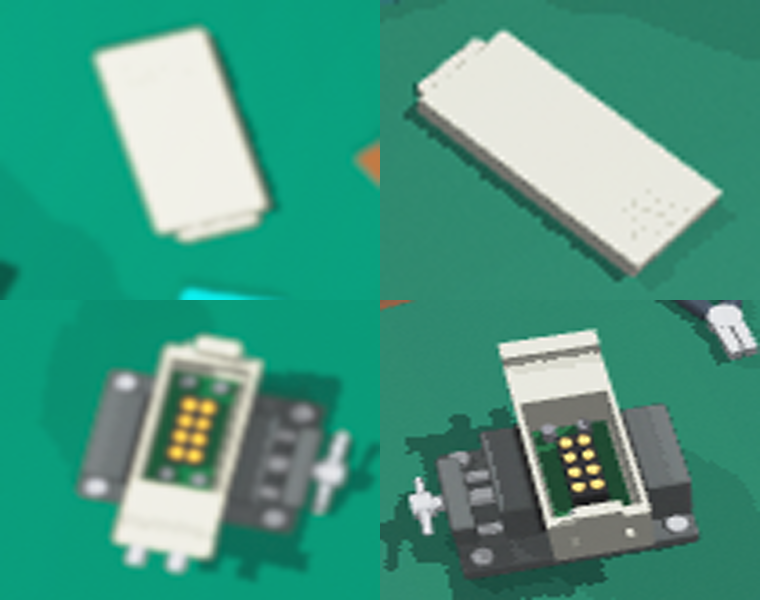

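The crops confirm the choice: a plain off-white board with its tongue toward the robot and ribs at the far end. The box has a thick lip at the robot end and the catch tab at the far end. Next, a closer wrist look at the cover and then at the box.

Request:
jog_arm:
  increments:
    - {"dx": 410, "dy": -430, "dz": 90}
    - {"dx": 410, "dy": -430, "dz": 90}
    - {"dx": 410, "dy": -430, "dz": 90}
    - {"dx": 410, "dy": -430, "dz": 90}
    - {"dx": 410, "dy": -430, "dz": 90}
    - {"dx": 410, "dy": -430, "dz": 90}
    - {"dx": 410, "dy": -430, "dz": 90}
    - {"dx": 410, "dy": -430, "dz": 90}
    - {"dx": 410, "dy": -430, "dz": 90}
    - {"dx": 410, "dy": -430, "dz": 90}
    - {"dx": 410, "dy": -430, "dz": 90}
    - {"dx": 410, "dy": -430, "dz": 90}

```text
schema error: expected keys gripper, dx, dy, dz, ax, ay, az
```

Request:
jog_arm:
  increments:
    - {"gripper": 1, "dx": 410, "dy": -430, "dz": 90, "ax": 0, "ay": 0, "az": 0}
    - {"gripper": 1, "dx": 410, "dy": -430, "dz": 90, "ax": 0, "ay": 0, "az": 0}
    - {"gripper": 1, "dx": 410, "dy": -430, "dz": 90, "ax": 0, "ay": 0, "az": 0}
    - {"gripper": 1, "dx": 410, "dy": -430, "dz": 90, "ax": 0, "ay": 0, "az": 0}
    - {"gripper": 1, "dx": 410, "dy": -430, "dz": 90, "ax": 0, "ay": 0, "az": 0}
    - {"gripper": 1, "dx": 410, "dy": -430, "dz": 90, "ax": 0, "ay": 0, "az": 0}
    - {"gripper": 1, "dx": 410, "dy": -430, "dz": 90, "ax": 0, "ay": 0, "az": 0}
    - {"gripper": 1, "dx": 410, "dy": -430, "dz": 90, "ax": 0, "ay": 0, "az": 0}
    - {"gripper": 1, "dx": 410, "dy": -430, "dz": 90, "ax": 0, "ay": 0, "az": 0}
    - {"gripper": 1, "dx": 410, "dy": -430, "dz": 90, "ax": 0, "ay": 0, "az": 0}
    - {"gripper": 1, "dx": 410, "dy": -430, "dz": 90, "ax": 0, "ay": 0, "az": 0}
    - {"gripper": 1, "dx": 410, "dy": -430, "dz": 90, "ax": 0, "ay": 0, "az": 0}

```text
t: 1.3
tool_pos: [557.0, 202.2, 312.5]
tcp_rot: [[-0.974, 0.226, -0.0], [0.226, 0.974, 0.0], [0.0, 0.0, -1.0]]
wrist_force: [1.0, 0.3, 0.1]
finger_gap: 87.2
finger_force: 0.0
```

```bash
python3 - <<'E'
from h import *
w=shot('wrist','w1');print(arm.read_state()['tool_pos'],arm.read_state()['t']);print(w['mount'],w['K'][0])
K,R,t=cam('w1');print(-R.T@t,R[2]);print(proj('w1',(585,206,12)))
im=w['img'];h=cv2.cvtColor(im,cv2.COLOR_BGR2HSV)
m=((h[...,1]<60)&(h[...,2]>120)).astype('uint8')
n,l,s,c=cv2.connectedComponentsWithStats(m)
for i in range(1,n):
    if s[i,4]>1500:
        r=cv2.minAreaRect(np.argwhere(l==i)[:,::-1].astype(np.float32));b=cv2.boxPoints(r)
        print(s[i],b.round(1).tolist());p=np.array([onplane('w1',q,12)[:2] for q in b]);print(p.round(1),p.mean(0),[np.linalg.norm(p[j]-p[j-1]).round(1) for j in range(4)])
E
```

```text
[563.27838843 192.36758658 313.56266   ] 1.35
[[ 1.22073203e-04 -9.52570166e-01 -3.04319017e-01  8.36238315e+01]
 [ 9.99999644e-01 -1.37647848e-04  8.31996620e-04 -6.71954482e-01]
 [-8.34424017e-04 -3.04319010e-01  9.52569811e-01 -1.62104992e+02]
 [ 0.00000000e+00  0.00000000e+00  0.00000000e+00  1.00000000e+00]] [295.74348911   0.         273.95918368]
[475.46447442 220.4136235  474.64524485] [ 0.29641    -0.06772535 -0.95265649]
[280.34797486 186.30288621]
[ 335   69  219   75 9291] [[334.3999938964844, 113.0999984741211], [341.5, 67.4000015258789], [554.2000122070312, 100.5], [547.0, 146.3000030517578]]
[[494.2 308.8]
 [435.2 328.9]
 [549.7 626.9]
 [616.1 619.9]] [523.77559203 471.11942321] [np.float64(334.1), np.float64(62.4), np.float64(319.2), np.float64(66.7)]
[ 243  141   73   88 3308] [[238.3000030517578, 156.5], [273.1000061035156, 136.1999969482422], [316.5, 210.60000610351562], [281.70001220703125, 230.89999389648438]]
[[523.9 152.7]
 [506.2 212.4]
 [638.4 255. ]
 [660.6 191.4]] [582.28362667 202.87379291] [np.float64(142.0), np.float64(62.3), np.float64(139.0), np.float64(67.4)]
```

Request:
jog_arm:
  increments:
    - {"gripper": 1, "dx": -65, "dy": -290, "dz": -80, "ax": 0, "ay": 0, "az": 0}
    - {"gripper": 1, "dx": -65, "dy": -290, "dz": -80, "ax": 0, "ay": 0, "az": 0}
    - {"gripper": 1, "dx": -65, "dy": -290, "dz": -80, "ax": 0, "ay": 0, "az": 0}
    - {"gripper": 1, "dx": -65, "dy": -290, "dz": -80, "ax": 0, "ay": 0, "az": 0}
    - {"gripper": 1, "dx": -65, "dy": -290, "dz": -80, "ax": 0, "ay": 0, "az": 0}
    - {"gripper": 1, "dx": -65, "dy": -290, "dz": -80, "ax": 0, "ay": 0, "az": 0}
    - {"gripper": 1, "dx": -65, "dy": -290, "dz": -80, "ax": 0, "ay": 0, "az": 0}
    - {"gripper": 1, "dx": -65, "dy": -290, "dz": -80, "ax": 0, "ay": 0, "az": 0}
    - {"gripper": 1, "dx": -65, "dy": -290, "dz": -80, "ax": 0, "ay": 0, "az": 0}
    - {"gripper": 1, "dx": -65, "dy": -290, "dz": -80, "ax": 0, "ay": 0, "az": 0}

```text
t: 2.35
tool_pos: [491.9, -83.9, 232.7]
tcp_rot: [[-0.975, 0.222, 0.0], [0.222, 0.975, 0.0], [-0.0, 0.0, -1.0]]
wrist_force: [-0.2, -0.3, -0.0]
finger_gap: 86.7
finger_force: 0.0
```

```bash
python3 - <<'E'
from h import *
shot('wrist','x');shot('wrist','x')
w=shot('wrist','w2');s=arm.read_state();print(s['tool_pos'],s['qd'].round(2))
E
```

```text
[491.69235587 -84.71376576 232.60863934] [ 0.   -0.    0.01  0.    0.   -0.    0.  ]
```

Request:
jog_arm:
  increments:
    - {"gripper": 1, "dx": 0, "dy": -130, "dz": 0, "ax": 0, "ay": 0, "az": 0}
    - {"gripper": 1, "dx": 0, "dy": -130, "dz": 0, "ax": 0, "ay": 0, "az": 0}
    - {"gripper": 1, "dx": 0, "dy": -130, "dz": 0, "ax": 0, "ay": 0, "az": 0}
    - {"gripper": 1, "dx": 0, "dy": -130, "dz": 0, "ax": 0, "ay": 0, "az": 0}
    - {"gripper": 1, "dx": 0, "dy": -130, "dz": 0, "ax": 0, "ay": 0, "az": 0}
    - {"gripper": 1, "dx": 0, "dy": -130, "dz": 0, "ax": 0, "ay": 0, "az": 0}

```text
t: 3.1
tool_pos: [491.8, -214.0, 232.2]
tcp_rot: [[-0.975, 0.223, -0.0], [0.223, 0.975, 0.001], [0.0, 0.001, -1.0]]
wrist_force: [0.6, 0.1, -0.2]
finger_gap: 87.2
finger_force: 0.0
```

```bash
python3 - <<'E'
from h import *
w=shot('wrist','w3');s=arm.read_state();print(s['tool_pos'],s['qd'].round(2),s['wrist_force'],s['t'])
a,b=[cv2.imread(f'pics/w{i}.png') for i in (2,3)]
cv2.imwrite('pics/c23.png',cv2.resize(np.vstack([a[40:340],b[40:340]]),(560,600)))
E
```

```text
[ 491.82775197 -213.94120314  232.29808047] [-0.   -0.    0.    0.    0.   -0.    0.01] [0.12141128 0.1755526  0.50928723] 3.15
```

View pics/c23.png

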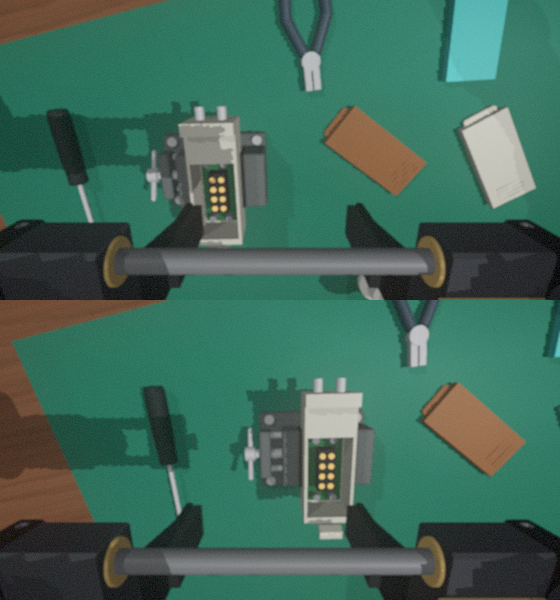

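Wrist views: the box shows at w2 (210,180) and w3 (330,195), in original rows +40, with the lip at the top and the catch at the bottom of the image. I'll enlarge both for corners.

```bash
python3 - <<'E'
from h import *
a=cv2.imread('pics/w2.png')[140:290,160:260];b=cv2.imread('pics/w3.png')[110:285,285:385]
f=lambda x:cv2.resize(x,None,fx=4,fy=4,interpolation=cv2.INTER_CUBIC)
A=f(a)[:600];B=f(b)
B=cv2.resize(B,(343,600));A=cv2.resize(A,(400,600))
cv2.imwrite('pics/c5.png',np.hstack([A,B]))
E
```

```text
(no output)
```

View pics/c5.png

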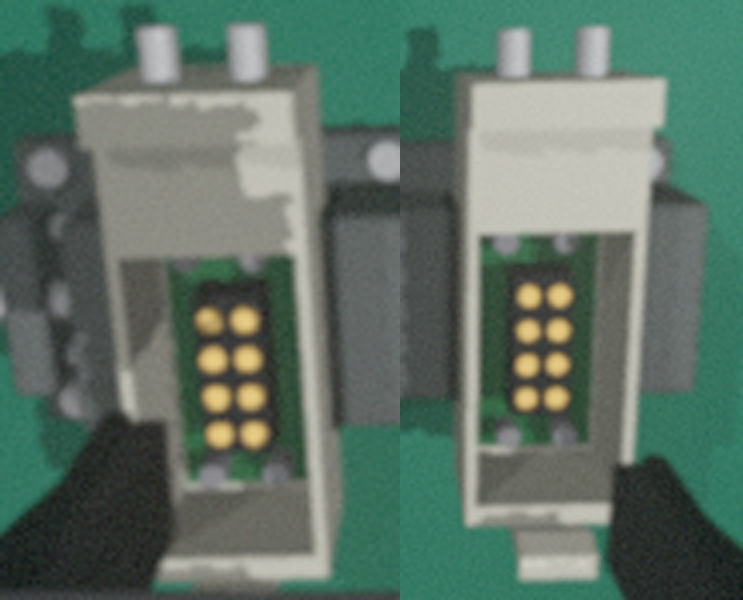

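```bash
python3 - <<'E'
from h import *
A=lambda u,v:('w2',(160+u/4-.375,140+v/4-.375)); B=lambda u,v:('w3',(285+(u-400)/3.43-.36,110+v/3.4286-.36))
F={'lipbackL':((75,95),(472,82)),'lipbackR':((295,92),(666,82)),'shelfL':((120,258),(478,236)),'shelfR':((293,258),(634,234)),'lipfrontR':((297,148),(662,127))}
for k,(a,b) in F.items():
    X=tri([A(*a),B(*b)]);print(k,X.round(1),proj('w2',X)-A(*a)[1],proj('w3',X)-B(*b)[1])
y=np.deg2rad(-11.5)
for z in (72,80,90):
    a=onplane(*A(330,577),z);b=onplane(*B(465,524),z);d=b-a;print(z,a.round(1),b.round(1),np.linalg.norm(d),np.degrees(np.arctan2(d[1],d[0]))-90)
for f in('w2','w3'):
    K,R,t=cam(f);print(-R.T@t)
E
```

```text
lipbackL [ 434.5 -169.7   99.3] [-0.02303735 -0.07698659] [0.01620732 0.08116567]
lipbackR [ 446.4 -116.1   98.6] [0.06525961 0.26600359] [-0.04569718 -0.27913921]
shelfL [ 480.5 -175.7   88.5] [0.05757344 0.23877115] [-0.05171708 -0.24731911]
shelfR [ 490.  -129.6   91.1] [0.01745411 0.07721366] [-0.01651942 -0.07977337]
lipfrontR [ 459.3 -119.1   99.6] [-0.1286838 -0.5110066] [0.10152643 0.53406222]
72 [ 597.8 -149.8   72. ] [ 585.4 -198.8   72. ] 50.557820013166825 -194.19001470047363
80 [ 593.2 -147.7   80. ] [ 581.1 -198.7   80. ] 52.429984672760625 -193.32989280567892
90 [ 587.3 -145.1   90. ] [ 575.6 -198.6   90. ] 54.78552579257015 -192.33769579177664
[410.05526237 -66.42052541 394.70753611]
[ 410.16543273 -196.20596388  394.37871746]
```

Request:
jog_arm:
  increments:
    - {"gripper": 1, "dx": 95, "dy": 420, "dz": 30, "ax": 0, "ay": 0, "az": 30}
    - {"gripper": 1, "dx": 95, "dy": 420, "dz": 30, "ax": 0, "ay": 0, "az": 30}
    - {"gripper": 1, "dx": 95, "dy": 420, "dz": 30, "ax": 0, "ay": 0, "az": 30}
    - {"gripper": 1, "dx": 95, "dy": 420, "dz": 30, "ax": 0, "ay": 0, "az": 30}
    - {"gripper": 1, "dx": 95, "dy": 420, "dz": 30, "ax": 0, "ay": 0, "az": 30}
    - {"gripper": 1, "dx": 95, "dy": 420, "dz": 30, "ax": 0, "ay": 0, "az": 30}
    - {"gripper": 1, "dx": 95, "dy": 420, "dz": 30, "ax": 0, "ay": 0, "az": 30}
    - {"gripper": 1, "dx": 95, "dy": 420, "dz": 30, "ax": 0, "ay": 0, "az": 30}
    - {"gripper": 1, "dx": 95, "dy": 420, "dz": 30, "ax": 0, "ay": 0, "az": 30}
    - {"gripper": 1, "dx": 95, "dy": 420, "dz": 30, "ax": 0, "ay": 0, "az": 30}
    - {"gripper": 1, "dx": 95, "dy": 420, "dz": 30, "ax": 0, "ay": 0, "az": 30}
    - {"gripper": 1, "dx": 95, "dy": 420, "dz": 30, "ax": 0, "ay": 0, "az": 30}

```text
t: 4.35
tool_pos: [585.9, 202.9, 262.5]
tcp_rot: [[-0.957, -0.291, -0.0], [-0.291, 0.957, -0.001], [0.0, -0.001, -1.0]]
wrist_force: [0.1, -0.5, 0.0]
finger_gap: 87.3
finger_force: 0.0
```

```bash
python3 - <<'E'
from h import *
B=lambda u,v:('w3',(285+(u-400)/3.43-.36,110+v/3.4286-.36))
for z in(100,110):print('catch',onplane(*B(558,530),z),onplane(*B(558,555),z),onplane(*B(558,580),z))
shot('wrist','x');w=shot('wrist','w4');s=arm.read_state();print(s['tool_pos'],s['tcp_rot'],s['qd'].round(2),s['t'])
im=w['img'];h=cv2.cvtColor(im,cv2.COLOR_BGR2HSV)
m=((h[...,1]<70)&(h[...,2]>110)).astype('uint8');m[262:]=0
m=cv2.morphologyEx(m,cv2.MORPH_OPEN,np.ones((3,3)))
n,l,st,c=cv2.connectedComponentsWithStats(m)
for i in range(1,n):
    if st[i,4]>1500:
        ct=cv2.findContours((l==i).astype('uint8'),0,2)[0][0][:,0].astype(np.float32)
        P=np.array([onplane('w4',q,12)[:2] for q in ct],np.float32)
        r=cv2.minAreaRect(P);print(st[i],r,cv2.boxPoints(r).round(1).tolist())
        print(cv2.approxPolyDP(P.reshape(-1,1,2),3,True)[:,0].round(1).tolist())
cv2.imwrite('pics/c4.png',im)
E
```

```text
catch [ 579.07875758 -169.57669866  100.        ] [ 588.0959048  -171.09161229  100.        ] [ 597.26654886 -172.63231395  100.        ]
catch [ 573.34079778 -170.48129073  110.        ] [ 582.05163388 -171.94474297  110.        ] [ 590.91075257 -173.43310723  110.        ]
[586.1678265  202.32115121 262.76568487] [[-9.57164080e-01 -2.89545936e-01  2.73610831e-04]
 [-2.89545942e-01  9.57164117e-01  2.09560162e-05]
 [-2.67958199e-04 -5.91645597e-05 -9.99999962e-01]] [ 0.  0. -0. -0. -0. -0.  0.] 4.45
[ 371  100  183  160 9837] ((521.1365966796875, 471.3797302246094), (326.6923828125, 66.89151000976562), 68.90611267089844) [[431.1000061035156, 331.0], [493.6000061035156, 306.8999938964844], [611.0999755859375, 611.7000122070312], [548.7000122070312, 635.7999877929688]]
[[443.3999938964844, 327.1000061035156], [487.0, 310.0], [494.29998779296875, 313.0], [597.5999755859375, 576.5999755859375], [602.2000122070312, 596.7000122070312], [595.9000244140625, 617.4000244140625], [582.5, 597.0999755859375], [557.4000244140625, 605.7999877929688], [559.9000244140625, 631.5], [552.7999877929688,
[... 443 characters left out ...]
9648438], [655.9000244140625, 198.10000610351562], [637.2000122070312, 254.39999389648438], [516.9000244140625, 216.10000610351562], [516.7000122070312, 207.5]]
[ 107  221   52   41 1769] ((745.3290405273438, 22.460559844970703), (66.10214233398438, 83.2614974975586), 16.867229461669922) [[701.5999755859375, 52.70000076293945], [725.7999877929688, -27.0], [789.0, -7.800000190734863], [764.9000244140625, 71.9000015258789]]
[[715.2999877929688, 51.5], [707.7999877929688, 32.20000076293945], [714.2999877929688, 10.899999618530273], [722.0999755859375, 1.600000023841858], [745.4000244140625, -8.699999809265137], [789.0, -7.800000190734863], [768.4000244140625, 54.400001525878906], [737.5, 63.0]]
```

View pics/c4.png

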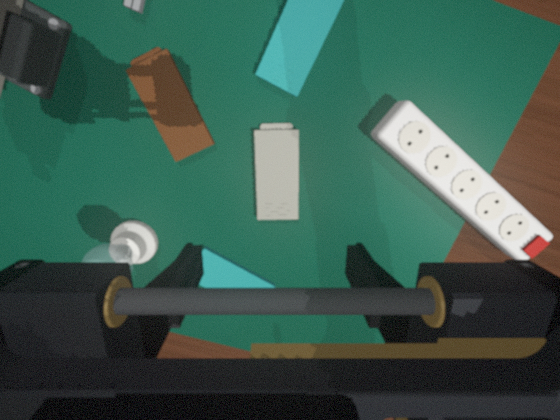

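Request:
jog_arm:
  increments:
    - {"gripper": 1, "dx": 0, "dy": 4, "dz": -100, "ax": 0, "ay": 0, "az": 1.2}
    - {"gripper": 1, "dx": 0, "dy": 4, "dz": -230, "ax": 0, "ay": 0, "az": 1.2}
    - {"gripper": 1, "dx": 0, "dy": 4, "dz": -230, "ax": 0, "ay": 0, "az": 1.2}
    - {"gripper": 1, "dx": 0, "dy": 4, "dz": -230, "ax": 0, "ay": 0, "az": 1.2}
    - {"gripper": 1, "dx": 0, "dy": 4, "dz": -230, "ax": 0, "ay": 0, "az": 1.2}
    - {"gripper": 1, "dx": 0, "dy": 4, "dz": -230, "ax": 0, "ay": 0, "az": 1.2}
    - {"gripper": 1, "dx": 0, "dy": 4, "dz": -230, "ax": 0, "ay": 0, "az": 1.2}
    - {"gripper": 1, "dx": 0, "dy": 4, "dz": -230, "ax": 0, "ay": 0, "az": 1.2}

```text
t: 5.25
tool_pos: [588.4, 208.0, 35.4]
tcp_rot: [[-0.951, -0.311, 0.004], [-0.311, 0.951, 0.002], [-0.005, 0.001, -1.0]]
wrist_force: [0.7, 1.1, 0.6]
finger_gap: 87.2
finger_force: 0.0
```

Request:
jog_arm:
  increments:
    - {"gripper": 1, "dx": -1, "dy": -1, "dz": -10, "ax": 0, "ay": 0, "az": 0}
    - {"gripper": 1, "dx": -1, "dy": -1, "dz": -20, "ax": 0, "ay": 0, "az": 0}
    - {"gripper": 1, "dx": -1, "dy": -1, "dz": -26, "ax": 0, "ay": 0, "az": 0}
    - {"gripper": 1, "dx": -1, "dy": -1, "dz": -28, "ax": 0, "ay": 0, "az": 0}
    - {"gripper": 1, "dx": -1, "dy": -1, "dz": -28, "ax": 0, "ay": 0, "az": 0}
    - {"gripper": 1, "dx": -1, "dy": -1, "dz": -28, "ax": 0, "ay": 0, "az": 0}

```text
t: 5.85
tool_pos: [585.4, 206.9, 4.5]
tcp_rot: [[-0.95, -0.312, 0.0], [-0.312, 0.95, 0.0], [-0.0, 0.0, -1.0]]
wrist_force: [-0.6, -0.2, -0.1]
finger_gap: 86.9
finger_force: 0.0
```

Request:
jog_arm:
  increments:
    - {"gripper": 1, "dx": 0, "dy": 0, "dz": -1, "ax": 0, "ay": 0, "az": 0}
    - {"gripper": -1, "dx": 0, "dy": 0, "dz": -1, "ax": 0, "ay": 0, "az": 0}
    - {"gripper": -1, "dx": 0, "dy": 0, "dz": -1, "ax": 0, "ay": 0, "az": 0}
    - {"gripper": -1, "dx": 0, "dy": 0, "dz": -1, "ax": 0, "ay": 0, "az": 0}
    - {"gripper": -1, "dx": 0, "dy": 0, "dz": -1, "ax": 0, "ay": 0, "az": 0}
    - {"gripper": -1, "dx": 0, "dy": 0, "dz": -1, "ax": 0, "ay": 0, "az": 0}
    - {"gripper": -1, "dx": 0, "dy": 0, "dz": -1, "ax": 0, "ay": 0, "az": 0}

```text
t: 6.55
tool_pos: [585.3, 206.9, 3.5]
tcp_rot: [[-0.95, -0.311, 0.0], [-0.311, 0.95, 0.0], [-0.0, 0.0, -1.0]]
wrist_force: [0.7, 0.2, 0.5]
finger_gap: 59.2
finger_force: 30.0
```

Request:
jog_arm:
  increments:
    - {"gripper": -1, "dx": 0, "dy": 0, "dz": 30, "ax": 0, "ay": 0, "az": 0}
    - {"gripper": -1, "dx": 0, "dy": 0, "dz": 70, "ax": 0, "ay": 0, "az": 0}
    - {"gripper": -1, "dx": -10, "dy": -30, "dz": 110, "ax": 0, "ay": 0, "az": -6}
    - {"gripper": -1, "dx": -20, "dy": -60, "dz": 145, "ax": 0, "ay": 0, "az": -12}
    - {"gripper": -1, "dx": -49, "dy": -370, "dz": 220, "ax": 0, "ay": 0, "az": -30}
    - {"gripper": -1, "dx": -49, "dy": -370, "dz": 220, "ax": 0, "ay": 0, "az": -30}
    - {"gripper": -1, "dx": -49, "dy": -370, "dz": 220, "ax": 0, "ay": 0, "az": -30}
    - {"gripper": -1, "dx": -49, "dy": -370, "dz": 220, "ax": 0, "ay": 0, "az": -30}
    - {"gripper": -1, "dx": -49, "dy": -370, "dz": 220, "ax": 0, "ay": 0, "az": -30}
    - {"gripper": -1, "dx": -49, "dy": -370, "dz": 220, "ax": 0, "ay": 0, "az": -30}
    - {"gripper": -1, "dx": -49, "dy": -370, "dz": 220, "ax": 0, "ay": 0, "az": -30}
    - {"gripper": -1, "dx": -49, "dy": -370, "dz": 220, "ax": 0, "ay": 0, "az": -30}

```text
t: 7.75
tool_pos: [535.2, -168.3, 224.5]
tcp_rot: [[-0.977, 0.213, 0.002], [0.213, 0.977, -0.002], [-0.002, -0.001, -1.0]]
wrist_force: [0.3, 0.2, -0.7]
finger_gap: 59.6
finger_force: 30.0
```

Request:
jog_arm:
  increments:
    - {"gripper": -1, "dx": 0, "dy": 0, "dz": 0, "ax": -2.9, "ay": -13.7, "az": 0}
    - {"gripper": -1, "dx": 0, "dy": 0, "dz": 0, "ax": -2.9, "ay": -13.7, "az": 0}
    - {"gripper": -1, "dx": 0, "dy": 0, "dz": 0, "ax": -2.9, "ay": -13.7, "az": 0}
    - {"gripper": -1, "dx": 0, "dy": 0, "dz": 0, "ax": -2.9, "ay": -13.7, "az": 0}
    - {"gripper": -1, "dx": 0, "dy": 0, "dz": 0, "ax": -2.9, "ay": -13.7, "az": 0}

```text
t: 8.25
tool_pos: [537.3, -162.5, 224.2]
tcp_rot: [[-0.95, 0.204, 0.237], [0.198, 0.979, -0.05], [-0.242, -0.0, -0.97]]
wrist_force: [1.3, 0.3, -1.3]
finger_gap: 59.4
finger_force: 30.0
```

```bash
python3 - <<'E'
from h import *
w=shot('wrist','w5');s=arm.read_state();print({k:np.round(s[k],3) for k in('t','tool_pos','tcp_rot','wrist_force','torque','finger_gap')})
t=shot('top','t5');sc=shot('scene','s5')
cv2.imwrite('pics/c6.png',np.vstack([cv2.resize(w['img'][:300,:],(784,420),interpolation=cv2.INTER_CUBIC)]))
E
```

```text
{'t': np.float64(8.3), 'tool_pos': array([ 537.358, -162.827,  224.102]), 'tcp_rot': array([[-0.95 ,  0.205,  0.237],
       [ 0.198,  0.979, -0.05 ],
       [-0.242, -0.001, -0.97 ]]), 'wrist_force': array([ 0.497,  0.874, -1.365]), 'torque': array([0.096, 0.327, 0.02 ]), 'finger_gap': np.float64(59.83)}
```

View pics/c6.png

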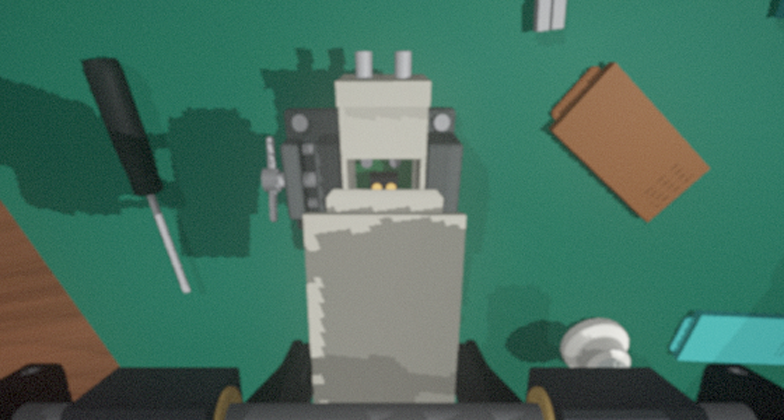

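```bash
python3 - <<'E'
from h import *
d=np.load('pics/w5.npz');M=d['mount'];K=d['K']
def tool(uv,zt):
    r=M[:3,:3]@np.linalg.inv(K)@np.array([uv[0],uv[1],1.]);c=M[:3,3];return c+r*(zt-c[2])/r[2]
P=lambda u,v:(u/1.4-.15,v/1.4-.15)
for n,q,z in(('boardL',(303,215),-8.5),('boardR',(466,215),-8.5),('tipL',(329,193),-2.5),('tipR',(442,192),-2.5)):print(n,tool(P(*q),z).round(1))
e=np.array([.978,-.208]);g=np.array([.208,.978]);o=np.array([514.2,-158.5])
for n,q,z in(('lipbackL',(336,81),99),('lipbackR',(431,81),99),('lipfrontL',(338,112),99),('lipfrontR',(430,112),99),('shelfL',(345,158),89),('shelfR',(426,158),89)):
    X=onplane('w5',P(*q),z);print(n,X.round(1),e@(X[:2]-o),g@(X[:2]-o))
# refine by gradient: column profile at mid
g2=cv2.cvtColor(d['img'],6);print(g2[50:160,250].tolist())
E
```

```text
boardL [ 64.4 -30.2  -8.5]
boardR [64.4 29.7 -8.5]
tipL [ 71.9 -21.1  -2.5]
tipR [72.2 21.3 -2.5]
lipbackL [ 434.8 -169.2   99. ] -75.38469298938382 -27.01331871428459
lipbackR [ 445.8 -116.6   99. ] -75.59624039856105 26.741611969487547
lipfrontL [ 450.8 -172.4   99. ] -59.139271431193976 -26.761427582744197
lipfrontR [ 461.8 -119.5   99. ] -59.350470382003394 27.194558812112078
shelfL [ 479.4 -176.4   89. ] -30.284583970755772 -24.75513819299339
shelfR [ 490.1 -125.4   89. ] -30.486876645166785 27.382994883122667
[90, 78, 83, 106, 110, 109, 111, 128, 160, 183, 189, 189, 187, 190, 188, 189, 188, 190, 189, 189, 190, 190, 190, 188, 188, 189, 183, 178, 176, 177, 179, 178, 177, 189, 192, 191, 190, 192, 192, 190, 192, 189, 190, 191, 189, 191, 194, 192, 192, 192, 192, 194, 193, 191, 194, 191, 192, 193, 193, 195, 193, 193, 187, 169, 143, 131, 128, 133, 132, 131, 133, 130, 135, 128, 130, 129, 131, 132, 133, 127, 133, 131, 132, 131, 139, 165, 185, 192, 193, 192, 196, 194, 195, 195, 192, 196, 195, 195, 190, 171, 149, 134, 136, 164, 187, 192, 193, 193, 197, 191]
```

The cover is held true: tip at tool x 72, y ±21. The box lip, shelf and rim agree with the sizes given, with the rim at z ≈ 89. Next: ease the tilt to 11° and descend to just above the shelf.

Request:
jog_arm:
  increments:
    - {"gripper": -1, "dx": -5, "dy": 0.5, "dz": -40, "ax": 0.6, "ay": 2.9, "az": 0}
    - {"gripper": -1, "dx": -5, "dy": 0.5, "dz": -75, "ax": 0.6, "ay": 2.9, "az": 0}
    - {"gripper": -1, "dx": -5, "dy": 0.5, "dz": -100, "ax": 0.6, "ay": 2.9, "az": 0}
    - {"gripper": -1, "dx": -5, "dy": 0.5, "dz": -112, "ax": 0.6, "ay": 2.9, "az": 0}
    - {"gripper": -1, "dx": -5, "dy": 0.5, "dz": -112, "ax": 0.6, "ay": 2.9, "az": 0}
    - {"gripper": -1, "dx": -5, "dy": 0.5, "dz": -112, "ax": 0.6, "ay": 2.9, "az": 0}
    - {"gripper": -1, "dx": -5, "dy": 0.5, "dz": -112, "ax": 0.6, "ay": 2.9, "az": 0}
    - {"gripper": -1, "dx": -5, "dy": 0.5, "dz": -112, "ax": 0.6, "ay": 2.9, "az": 0}

```text
t: 9.2
tool_pos: [532.3, -162.8, 113.0]
tcp_rot: [[-0.96, 0.205, 0.19], [0.201, 0.979, -0.04], [-0.194, 0.0, -0.981]]
wrist_force: [0.1, 0.5, -1.4]
finger_gap: 59.4
finger_force: 30.0
```

```bash
cat >> h.py <<'E'
def st(sh=True):
    s=arm.read_state();R=s['tcp_rot'];e=np.array([.978,-.208]);g=np.array([.208,.978]);d=s['tool_pos'][:2]-np.array([513.8,-158.4])
    u=e@d;z=s['tool_pos'][2];X=-R[:,0];Z=-R[:,2]
    tip=s['tool_pos']+R@np.array([72.5,0,1.5]);cat=s['tool_pos']+R@np.array([-64,0,1.5])
    f=s['wrist_force'];q=lambda p:(round(e@(p[:2]-[513.8,-158.4]),1),round(g@(p[:2]-[513.8,-158.4]),1),round(p[2],1))
    print('t',round(float(s['t']),2),'tcp u,v,z',q(s['tool_pos']),'tilt',round(np.degrees(np.arcsin(X[2])),1),'yaw',round(np.degrees(np.arctan2(X[1],X[0])),1),'tip',q(tip),'catch',q(cat),'F e,g,z',np.round([e@f[:2],g@f[:2],f[2]],1),'M',s['torque'].round(2),'gap',round(float(s['finger_gap']),1))
E
python3 -c "
from h import *
st()"
```

```text
t 9.2 tcp u,v,z (np.float64(19.0), np.float64(-0.4), np.float64(113.0)) tilt 11.2 yaw -11.8 tip (np.float64(-51.8), np.float64(-0.6), np.float64(97.4)) catch (np.float64(82.1), np.float64(-0.3), np.float64(123.9)) F e,g,z [-0.   0.5 -1.4] M [0.1  0.22 0.05] gap 59.4
```

Request:
jog_arm:
  increments:
    - {"gripper": -1, "dx": 0, "dy": 0.4, "dz": -4, "ax": 0, "ay": 0, "az": 0}
    - {"gripper": -1, "dx": 0, "dy": 0.4, "dz": -6.5, "ax": 0, "ay": 0, "az": 0}
    - {"gripper": -1, "dx": 0, "dy": 0.4, "dz": -6.5, "ax": 0, "ay": 0, "az": 0}
    - {"gripper": -1, "dx": 0, "dy": 0.4, "dz": -6.5, "ax": 0, "ay": 0, "az": 0}

```text
t: 9.6
tool_pos: [531.1, -162.1, 104.9]
tcp_rot: [[-0.961, 0.205, 0.187], [0.201, 0.979, -0.04], [-0.191, -0.0, -0.982]]
wrist_force: [0.3, 0.7, -1.2]
finger_gap: 59.3
finger_force: 30.0
```

Request:
jog_arm:
  increments:
    - {"gripper": -1, "dx": 0, "dy": 0, "dz": -0.5, "ax": 0, "ay": 0, "az": 0}
    - {"gripper": -1, "dx": 0, "dy": 0, "dz": -1, "ax": 0, "ay": 0, "az": 0}
    - {"gripper": -1, "dx": 0, "dy": 0, "dz": -1, "ax": 0, "ay": 0, "az": 0}

```text
t: 9.9
tool_pos: [531.3, -162.2, 104.2]
tcp_rot: [[-0.961, 0.205, 0.188], [0.201, 0.979, -0.04], [-0.192, -0.0, -0.981]]
wrist_force: [-0.9, 0.3, 2.0]
finger_gap: 59.3
finger_force: 30.0
```

```bash
python3 -c "
from h import *
st()"
```

```text
t 9.9 tcp u,v,z (np.float64(17.9), np.float64(-0.0), np.float64(104.2)) tilt 11.1 yaw -11.8 tip (np.float64(-52.9), np.float64(-0.2), np.float64(88.8)) catch (np.float64(81.0), np.float64(0.1), np.float64(115.0)) F e,g,z [-0.9  0.1  2. ] M [ 0.2   0.39 -0.01] gap 59.3
```

Contact with the shelf at tip z = 88.8, about 3 N, so the rim is at 89 as measured. Lifting slightly and sliding the tongue to the mouth.

Request:
jog_arm:
  increments:
    - {"gripper": -1, "dx": 0, "dy": 0, "dz": 0.9, "ax": 0, "ay": 0, "az": 0}
    - {"gripper": -1, "dx": -4, "dy": 0.9, "dz": 0.9, "ax": 0, "ay": 0, "az": 0}
    - {"gripper": -1, "dx": -7.8, "dy": 1.7, "dz": 0.9, "ax": 0, "ay": 0, "az": 0}
    - {"gripper": -1, "dx": -9.8, "dy": 2.1, "dz": 0.9, "ax": 0, "ay": 0, "az": 0}
    - {"gripper": -1, "dx": -9.8, "dy": 2.1, "dz": 0.9, "ax": 0, "ay": 0, "az": 0}

```text
t: 10.4
tool_pos: [520.9, -160.0, 104.8]
tcp_rot: [[-0.961, 0.205, 0.187], [0.202, 0.979, -0.039], [-0.191, -0.0, -0.982]]
wrist_force: [-1.0, -0.3, -0.6]
finger_gap: 59.5
finger_force: 30.0
```

```bash
python3 -c "
from h import *
st()"
```

```text
t 10.4 tcp u,v,z (np.float64(7.3), np.float64(-0.1), np.float64(104.8)) tilt 11.0 yaw -11.9 tip (np.float64(-63.6), np.float64(-0.3), np.float64(89.4)) catch (np.float64(70.4), np.float64(0.0), np.float64(115.5)) F e,g,z [-0.9 -0.5 -0.6] M [0.03 0.41 0.02] gap 59.5
```

Request:
jog_arm:
  increments:
    - {"gripper": -1, "dx": -1.5, "dy": 0.3, "dz": 0, "ax": 0, "ay": 0, "az": 0}
    - {"gripper": -1, "dx": -3, "dy": 0.6, "dz": 0, "ax": 0, "ay": 0, "az": 0}
    - {"gripper": -1, "dx": -3, "dy": 0.6, "dz": 0, "ax": 0, "ay": 0, "az": 0}

```text
t: 10.7
tool_pos: [518.2, -159.5, 104.8]
tcp_rot: [[-0.961, 0.205, 0.187], [0.202, 0.979, -0.04], [-0.191, -0.0, -0.982]]
wrist_force: [0.9, -0.0, -0.5]
finger_gap: 59.6
finger_force: 30.0
```

Request:
jog_arm:
  increments:
    - {"gripper": -1, "dx": -0.7, "dy": 0.1, "dz": 0, "ax": 0, "ay": 0, "az": 0}
    - {"gripper": -1, "dx": -1.4, "dy": 0.3, "dz": 0, "ax": 0, "ay": 0, "az": 0}
    - {"gripper": -1, "dx": -1.4, "dy": 0.3, "dz": 0, "ax": 0, "ay": 0, "az": 0}

```text
t: 11.0
tool_pos: [516.9, -159.2, 104.8]
tcp_rot: [[-0.961, 0.205, 0.187], [0.201, 0.979, -0.04], [-0.192, -0.001, -0.981]]
wrist_force: [-0.3, -1.6, 0.0]
finger_gap: 59.5
finger_force: 30.0
```

```bash
python3 -c "
from h import *
st()"
```

```text
t 11.0 tcp u,v,z (np.float64(3.2), np.float64(-0.2), np.float64(104.8)) tilt 11.0 yaw -11.8 tip (np.float64(-67.6), np.float64(-0.4), np.float64(89.5)) catch (np.float64(66.3), np.float64(0.0), np.float64(115.6)) F e,g,z [ 0.1 -1.6  0. ] M [ 0.    0.23 -0.06] gap 59.5
```

Request:
jog_arm:
  increments:
    - {"gripper": -1, "dx": -0.5, "dy": 0.1, "dz": 0, "ax": 0, "ay": 0, "az": 0}
    - {"gripper": -1, "dx": -1, "dy": 0.2, "dz": 0, "ax": 0, "ay": 0, "az": 0}
    - {"gripper": -1, "dx": -1, "dy": 0.2, "dz": 0, "ax": 0, "ay": 0, "az": 0}

```text
t: 11.3
tool_pos: [516.2, -159.0, 105.0]
tcp_rot: [[-0.96, 0.205, 0.188], [0.201, 0.979, -0.04], [-0.192, -0.0, -0.981]]
wrist_force: [1.2, -0.3, -0.2]
finger_gap: 59.4
finger_force: 30.0
```

```bash
python3 -c "
from h import *
st()"
```

```text
t 11.3 tcp u,v,z (np.float64(2.5), np.float64(-0.1), np.float64(105.0)) tilt 11.1 yaw -11.8 tip (np.float64(-68.4), np.float64(-0.3), np.float64(89.6)) catch (np.float64(65.5), np.float64(0.0), np.float64(115.8)) F e,g,z [ 1.2 -0.1 -0.2] M [ 0.05  0.11 -0.01] gap 59.4
```

Tongue is 6.4 mm into the 7 mm groove with only a light touch. Lowering the far end about the tip.

Request:
jog_arm:
  increments:
    - {"gripper": -1, "dx": 0.2, "dy": 0, "dz": -1.5, "ax": 0.2, "ay": 1.2, "az": 0}
    - {"gripper": -1, "dx": 0.5, "dy": -0.1, "dz": -3, "ax": 0.5, "ay": 2.3, "az": 0}
    - {"gripper": -1, "dx": 0.7, "dy": -0.1, "dz": -4.4, "ax": 0.7, "ay": 3.4, "az": 0}
    - {"gripper": -1, "dx": 0.7, "dy": -0.1, "dz": -4.4, "ax": 0.7, "ay": 3.4, "az": 0}
    - {"gripper": -1, "dx": 0.7, "dy": -0.1, "dz": -4.4, "ax": 0.7, "ay": 3.4, "az": 0}

```text
t: 11.8
tool_pos: [516.8, -159.2, 100.3]
tcp_rot: [[-0.97, 0.205, 0.128], [0.204, 0.979, -0.028], [-0.131, -0.001, -0.991]]
wrist_force: [0.2, -0.4, 0.6]
finger_gap: 59.6
finger_force: 30.0
```

```bash
python3 -c "
from h import *
st();w=shot('wrist','w6');t=shot('scene','s6')
cv2.imwrite('pics/c7.png',np.hstack([cv2.resize(w['img'][40:290,160:400],(400,416),interpolation=2),cv2.resize(t['img'][140:245,185:286],(400,416),interpolation=2)]))"
```

```text
t 11.8 tcp u,v,z (np.float64(3.1), np.float64(-0.2), np.float64(100.3)) tilt 7.5 yaw -11.8 tip (np.float64(-68.5), np.float64(-0.4), np.float64(89.3)) catch (np.float64(66.8), np.float64(0.0), np.float64(107.2)) F e,g,z [ 0.3 -0.3  0.6] M [ 0.03 -0.01 -0.01] gap 59.6
```

View pics/c7.png

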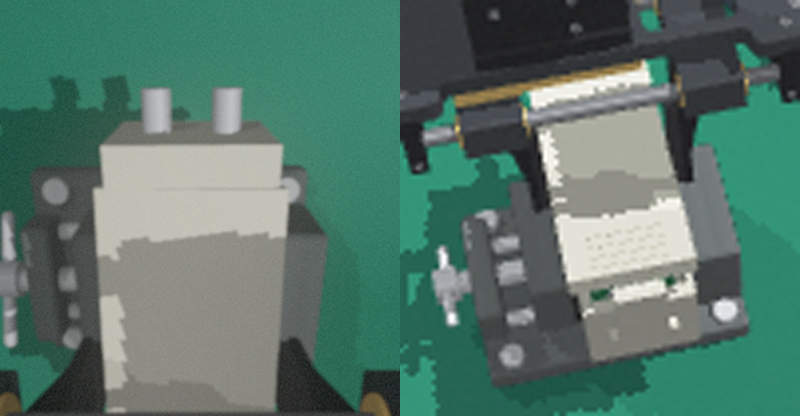

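The tongue is hidden under the lip, with the board edge snug against it at (190,190), and the far end sits just over the catch at (640,290). Lowering a bit more onto the nose, then releasing.

Request:
jog_arm:
  increments:
    - {"gripper": -1, "dx": 0.1, "dy": 0, "dz": -0.9, "ax": 0.15, "ay": 0.7, "az": 0}
    - {"gripper": -1, "dx": 0.2, "dy": 0, "dz": -1.9, "ax": 0.3, "ay": 1.5, "az": 0}
    - {"gripper": -1, "dx": 0.2, "dy": 0, "dz": -1.9, "ax": 0.3, "ay": 1.5, "az": 0}

```text
t: 12.2
tool_pos: [517.2, -159.2, 98.9]
tcp_rot: [[-0.973, 0.205, 0.102], [0.204, 0.979, -0.023], [-0.105, -0.001, -0.994]]
wrist_force: [-1.4, -0.3, 4.0]
finger_gap: 59.6
finger_force: 30.0
```

```bash
python3 -c "
from h import *
st()"
```

```text
t 12.2 tcp u,v,z (np.float64(3.5), np.float64(-0.1), np.float64(98.9)) tilt 6.0 yaw -11.8 tip (np.float64(-68.4), np.float64(-0.3), np.float64(89.8)) catch (np.float64(67.3), np.float64(0.1), np.float64(104.1)) F e,g,z [-1.3 -0.6  4. ] M [ 0.14  0.16 -0.  ] gap 59.6
```

Request:
jog_arm:
  increments:
    - {"gripper": 1, "dx": 0, "dy": 0, "dz": 0, "ax": 0, "ay": 0, "az": 0}
    - {"gripper": 1, "dx": 0, "dy": 0, "dz": 0, "ax": 0, "ay": 0, "az": 0}
    - {"gripper": 1, "dx": 0, "dy": 0, "dz": 0, "ax": 0, "ay": 0, "az": 0}
    - {"gripper": 1, "dx": 0, "dy": 0, "dz": 0, "ax": 0, "ay": 0, "az": 0}
    - {"gripper": 1, "dx": 0, "dy": 0, "dz": 10, "ax": 0, "ay": 0, "az": 0}
    - {"gripper": 1, "dx": 0, "dy": 0, "dz": 30, "ax": 0, "ay": 0, "az": 0}
    - {"gripper": -1, "dx": 44, "dy": -9.4, "dz": 60, "ax": 1.2, "ay": 5.9, "az": 0}
    - {"gripper": -1, "dx": 44, "dy": -9.4, "dz": 60, "ax": 1.2, "ay": 5.9, "az": 0}
    - {"gripper": -1, "dx": 44, "dy": -9.4, "dz": 60, "ax": 1.2, "ay": 5.9, "az": 0}
    - {"gripper": -1, "dx": 44, "dy": -9.4, "dz": 60, "ax": 1.2, "ay": 5.9, "az": 0}
    - {"gripper": -1, "dx": 44, "dy": -9.4, "dz": 60, "ax": 1.2, "ay": 5.9, "az": 0}
    - {"gripper": -1, "dx": 44, "dy": -9.4, "dz": 60, "ax": 1.2, "ay": 5.9, "az": 0}

```text
t: 13.4
tool_pos: [560.0, -168.4, 159.1]
tcp_rot: [[-0.979, 0.206, 0.001], [0.206, 0.979, -0.0], [-0.001, -0.0, -1.0]]
wrist_force: [-0.2, -0.4, 0.1]
finger_gap: 46.6
finger_force: 0.0
```

```bash
python3 -c "
from h import *
st();w=shot('wrist','w7');t=shot('scene','s7')
cv2.imwrite('pics/c8.png',np.hstack([cv2.resize(w['img'][40:290,160:400],(400,416),interpolation=2),cv2.resize(t['img'][140:245,185:286],(400,416),interpolation=2)]))"
```

```text
t 13.4 tcp u,v,z (np.float64(47.2), np.float64(-0.2), np.float64(159.1)) tilt 0.1 yaw -11.9 tip (np.float64(-25.3), np.float64(-0.4), np.float64(157.5)) catch (np.float64(111.2), np.float64(-0.1), np.float64(157.6)) F e,g,z [-0.1 -0.4  0.1] M [ 0.01 -0.01  0.03] gap 46.6
```

View pics/c8.png

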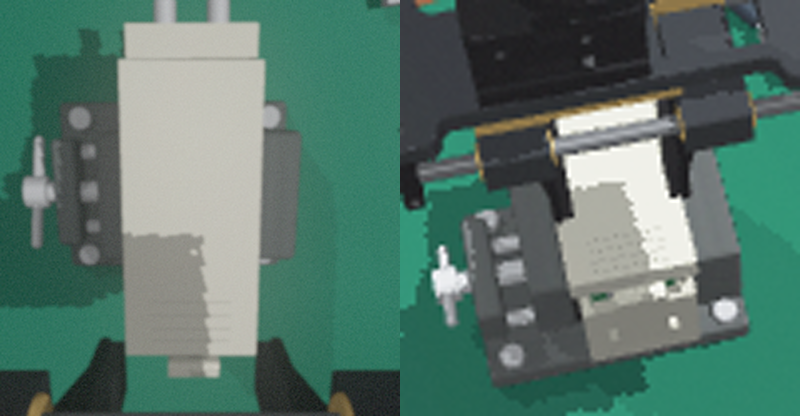

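Cover is released with the tongue under the lip and the far end resting on the catch nose. Shutting the fingers above the ribs.

Request:
jog_arm:
  increments:
    - {"gripper": -1, "dx": 4.5, "dy": -0.9, "dz": -20, "ax": 0, "ay": 0, "az": 0}
    - {"gripper": -1, "dx": 4.5, "dy": -0.9, "dz": -20, "ax": 0, "ay": 0, "az": 0}
    - {"gripper": -1, "dx": 4.5, "dy": -0.9, "dz": -20, "ax": 0, "ay": 0, "az": 0}
    - {"gripper": -1, "dx": 4.5, "dy": -0.9, "dz": -20, "ax": 0, "ay": 0, "az": 0}
    - {"gripper": -1, "dx": 4.5, "dy": -0.9, "dz": -35, "ax": 0, "ay": 0, "az": 0}
    - {"gripper": -1, "dx": 4.5, "dy": -0.9, "dz": -43, "ax": 0, "ay": 0, "az": 0}
    - {"gripper": -1, "dx": 4.5, "dy": -0.9, "dz": -43, "ax": 0, "ay": 0, "az": 0}
    - {"gripper": -1, "dx": 4.5, "dy": -0.9, "dz": -43, "ax": 0, "ay": 0, "az": 0}

```text
t: 14.3
tool_pos: [565.0, -169.4, 115.1]
tcp_rot: [[-0.979, 0.205, -0.001], [0.205, 0.979, -0.002], [0.001, -0.002, -1.0]]
wrist_force: [0.4, -0.1, 1.2]
finger_gap: 0.6
finger_force: 0.0
```

Request:
jog_arm:
  increments:
    - {"gripper": -1, "dx": 0, "dy": 0, "dz": -1, "ax": 0, "ay": 0, "az": 0}
    - {"gripper": -1, "dx": 0, "dy": 0, "dz": -2, "ax": 0, "ay": 0, "az": 0}
    - {"gripper": -1, "dx": 0, "dy": 0, "dz": -3, "ax": 0, "ay": 0, "az": 0}
    - {"gripper": -1, "dx": 0, "dy": 0, "dz": -4, "ax": 0, "ay": 0, "az": 0}
    - {"gripper": -1, "dx": 0, "dy": 0, "dz": -4, "ax": 0, "ay": 0, "az": 0}

```text
t: 14.8
tool_pos: [565.4, -169.4, 111.5]
tcp_rot: [[-0.979, 0.205, 0.0], [0.205, 0.979, -0.002], [-0.0, -0.002, -1.0]]
wrist_force: [0.4, -1.3, 0.2]
finger_gap: 0.6
finger_force: 0.3
```

Request:
jog_arm:
  increments:
    - {"gripper": -1, "dx": 0, "dy": 0, "dz": -1, "ax": 0, "ay": 0, "az": 0}
    - {"gripper": -1, "dx": 0, "dy": 0, "dz": -2, "ax": 0, "ay": 0, "az": 0}
    - {"gripper": -1, "dx": 0, "dy": 0, "dz": -2, "ax": 0, "ay": 0, "az": 0}

```text
t: 15.1
tool_pos: [565.3, -169.3, 109.4]
tcp_rot: [[-0.979, 0.205, -0.0], [0.205, 0.979, -0.002], [-0.0, -0.002, -1.0]]
wrist_force: [-0.2, 0.3, 0.6]
finger_gap: 0.5
finger_force: 0.2
```

Request:
jog_arm:
  increments:
    - {"gripper": -1, "dx": 0, "dy": 0, "dz": -1, "ax": 0, "ay": 0, "az": 0}
    - {"gripper": -1, "dx": 0, "dy": 0, "dz": -2, "ax": 0, "ay": 0, "az": 0}
    - {"gripper": -1, "dx": 0, "dy": 0, "dz": -2, "ax": 0, "ay": 0, "az": 0}

```text
t: 15.4
tool_pos: [565.3, -169.4, 107.4]
tcp_rot: [[-0.979, 0.205, -0.0], [0.205, 0.979, -0.002], [-0.0, -0.002, -1.0]]
wrist_force: [1.2, -0.2, 0.8]
finger_gap: 0.4
finger_force: 0.2
```

Request:
jog_arm:
  increments:
    - {"gripper": -1, "dx": 0, "dy": 0, "dz": -1, "ax": 0, "ay": 0, "az": 0}
    - {"gripper": -1, "dx": 0, "dy": 0, "dz": -2, "ax": 0, "ay": 0, "az": 0}
    - {"gripper": -1, "dx": 0, "dy": 0, "dz": -2, "ax": 0, "ay": 0, "az": 0}

```text
t: 15.7
tool_pos: [565.3, -169.4, 105.4]
tcp_rot: [[-0.979, 0.205, -0.0], [0.205, 0.979, -0.002], [-0.0, -0.002, -1.0]]
wrist_force: [0.3, 0.2, 0.2]
finger_gap: 0.2
finger_force: 0.3
```

Request:
jog_arm:
  increments:
    - {"gripper": -1, "dx": 0, "dy": 0, "dz": -1, "ax": 0, "ay": 0, "az": 0}
    - {"gripper": -1, "dx": 0, "dy": 0, "dz": -1.5, "ax": 0, "ay": 0, "az": 0}
    - {"gripper": -1, "dx": 0, "dy": 0, "dz": -1.5, "ax": 0, "ay": 0, "az": 0}

```text
t: 16.0
tool_pos: [565.4, -169.4, 104.0]
tcp_rot: [[-0.979, 0.205, -0.0], [0.205, 0.979, -0.002], [-0.0, -0.002, -1.0]]
wrist_force: [0.9, -0.3, 0.6]
finger_gap: 0.5
finger_force: 0.3
```

Request:
jog_arm:
  increments:
    - {"gripper": -1, "dx": 0, "dy": 0, "dz": -1, "ax": 0, "ay": 0, "az": 0}
    - {"gripper": -1, "dx": 0, "dy": 0, "dz": -1.5, "ax": 0, "ay": 0, "az": 0}
    - {"gripper": -1, "dx": 0, "dy": 0, "dz": -1.5, "ax": 0, "ay": 0, "az": 0}

```text
t: 16.3
tool_pos: [564.9, -169.4, 102.2]
tcp_rot: [[-0.979, 0.205, -0.001], [0.205, 0.979, -0.002], [0.001, -0.002, -1.0]]
wrist_force: [-0.3, 0.2, -0.3]
finger_gap: 0.5
finger_force: 0.0
```

Request:
jog_arm:
  increments:
    - {"gripper": -1, "dx": 0, "dy": 0, "dz": -0.7, "ax": 0, "ay": 0, "az": 0}
    - {"gripper": -1, "dx": 0, "dy": 0, "dz": -1, "ax": 0, "ay": 0, "az": 0}
    - {"gripper": -1, "dx": 0, "dy": 0, "dz": -1, "ax": 0, "ay": 0, "az": 0}

```text
t: 16.6
tool_pos: [565.3, -169.4, 101.4]
tcp_rot: [[-0.979, 0.205, -0.0], [0.205, 0.979, -0.002], [-0.0, -0.002, -1.0]]
wrist_force: [-0.0, 0.3, 0.8]
finger_gap: 0.4
finger_force: 0.0
```

```bash
python3 -c "
from h import *
st();w=shot('wrist','w8');t=shot('scene','s8')
cv2.imwrite('pics/c9.png',np.hstack([cv2.resize(w['img'][40:290,160:400],(400,416),interpolation=2),cv2.resize(t['img'][140:245,185:286],(400,416),interpolation=2)]))"
```

```text
t 16.6 tcp u,v,z (np.float64(52.6), np.float64(-0.0), np.float64(101.4)) tilt 0.0 yaw -11.8 tip (np.float64(-19.9), np.float64(-0.2), np.float64(99.9)) catch (np.float64(116.6), np.float64(0.2), np.float64(99.9)) F e,g,z [-0.1  0.3  0.8] M [-0.    0.03 -0.06] gap 0.4
```

View pics/c9.png

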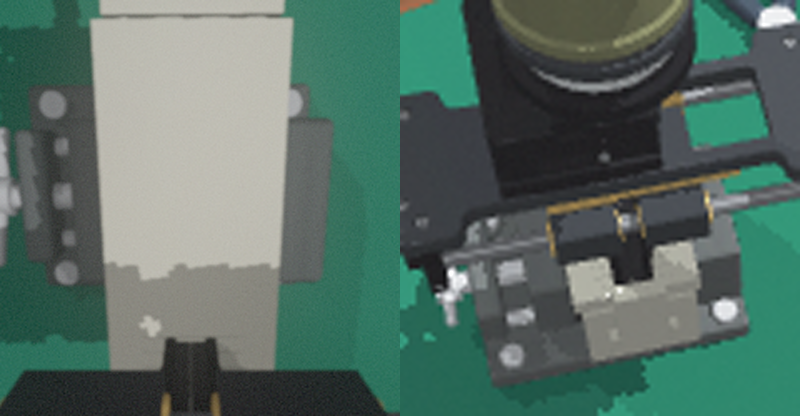

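Request:
jog_arm:
  increments:
    - {"gripper": -1, "dx": 0, "dy": 0, "dz": -0.6, "ax": 0, "ay": 0, "az": 0}
    - {"gripper": -1, "dx": 0, "dy": 0, "dz": -1.2, "ax": 0, "ay": 0, "az": 0}
    - {"gripper": -1, "dx": 0, "dy": 0, "dz": -1.2, "ax": 0, "ay": 0, "az": 0}

```text
t: 17.0
tool_pos: [565.8, -169.5, 100.9]
tcp_rot: [[-0.979, 0.205, 0.001], [0.205, 0.979, -0.002], [-0.001, -0.002, -1.0]]
wrist_force: [-0.4, 0.3, 3.3]
finger_gap: 0.4
finger_force: 1.6
```

Request:
jog_arm:
  increments:
    - {"gripper": -1, "dx": 0, "dy": 0, "dz": -0.5, "ax": 0, "ay": 0, "az": 0}
    - {"gripper": -1, "dx": 0, "dy": 0, "dz": -1, "ax": 0, "ay": 0, "az": 0}
    - {"gripper": -1, "dx": 0, "dy": 0, "dz": -1, "ax": 0, "ay": 0, "az": 0}

```text
t: 17.3
tool_pos: [566.2, -169.7, 100.4]
tcp_rot: [[-0.979, 0.205, 0.002], [0.205, 0.979, -0.002], [-0.002, -0.001, -1.0]]
wrist_force: [-1.3, 0.1, 7.1]
finger_gap: 0.5
finger_force: 3.5
```

Request:
jog_arm:
  increments:
    - {"gripper": -1, "dx": 0, "dy": 0, "dz": -0.5, "ax": 0, "ay": 0, "az": 0}
    - {"gripper": -1, "dx": 0, "dy": 0, "dz": -1, "ax": 0, "ay": 0, "az": 0}
    - {"gripper": -1, "dx": 0, "dy": 0, "dz": -1, "ax": 0, "ay": 0, "az": 0}

```text
t: 17.6
tool_pos: [566.6, -169.8, 100.1]
tcp_rot: [[-0.979, 0.205, 0.003], [0.205, 0.979, -0.002], [-0.003, -0.001, -1.0]]
wrist_force: [-1.3, 0.4, 10.1]
finger_gap: 0.4
finger_force: 4.9
```

```bash
python3 -c "
from h import *
st()"
```

```text
t 17.6 tcp u,v,z (np.float64(54.0), np.float64(-0.2), np.float64(100.1)) tilt 0.2 yaw -11.8 tip (np.float64(-18.5), np.float64(-0.4), np.float64(98.3)) catch (np.float64(118.0), np.float64(0.0), np.float64(98.7)) F e,g,z [-1.4  0.1 10.1] M [ 0.11  0.3  -0.03] gap 0.4
```

Request:
jog_arm:
  increments:
    - {"gripper": -1, "dx": -1, "dy": 0.2, "dz": -0.4, "ax": 0, "ay": 0, "az": 0}
    - {"gripper": -1, "dx": -1, "dy": 0.2, "dz": -0.8, "ax": 0, "ay": 0, "az": 0}
    - {"gripper": -1, "dx": -1, "dy": 0.2, "dz": -0.8, "ax": 0, "ay": 0, "az": 0}

```text
t: 17.9
tool_pos: [566.6, -169.8, 100.0]
tcp_rot: [[-0.979, 0.205, 0.005], [0.205, 0.979, -0.002], [-0.005, -0.001, -1.0]]
wrist_force: [0.8, -0.4, 11.8]
finger_gap: 0.6
finger_force: 5.8
```

Request:
jog_arm:
  increments:
    - {"gripper": -1, "dx": 0, "dy": 0, "dz": 5, "ax": 0, "ay": 0, "az": 0}
    - {"gripper": -1, "dx": 0, "dy": 0, "dz": 30, "ax": 0, "ay": 0, "az": 0}
    - {"gripper": -1, "dx": -10, "dy": 130, "dz": 100, "ax": 0, "ay": 0, "az": 0}
    - {"gripper": -1, "dx": -10, "dy": 130, "dz": 100, "ax": 0, "ay": 0, "az": 0}
    - {"gripper": -1, "dx": -10, "dy": 130, "dz": 100, "ax": 0, "ay": 0, "az": 0}
    - {"gripper": -1, "dx": -10, "dy": 130, "dz": 100, "ax": 0, "ay": 0, "az": 0}
    - {"gripper": -1, "dx": -10, "dy": 130, "dz": 100, "ax": 0, "ay": 0, "az": 0}
    - {"gripper": -1, "dx": -10, "dy": 130, "dz": 100, "ax": 0, "ay": 0, "az": 0}

```text
t: 18.7
tool_pos: [553.7, -40.6, 196.7]
tcp_rot: [[-0.978, 0.207, -0.001], [0.207, 0.978, -0.003], [0.001, -0.003, -1.0]]
wrist_force: [-0.2, -1.1, 0.2]
finger_gap: 0.5
finger_force: 0.0
```

```bash
python3 - <<'E'
from h import *
st()
w=shot('wrist','w9');s=shot('scene','s9');t=shot('top','t9')
e=np.array([.978,-.208]);g=np.array([.208,.978]);o=np.array([513.8,-158.4])
W=lambda u,v,z:np.r_[o+u*e+v*g,z]
# profiles along box axis: sample image intensity along projected lines for hypotheses
for f in('w9','w7','s9','s7'):
    im=cv2.imread(f'pics/{f}.png').astype(np.float32)
    G=cv2.cvtColor(im,6);print(f,'proj nose',proj(f,W(69,0,110)).round(1),'cover end top fitted',proj(f,W(67.5,0,99)).round(1),'cornersL/R',proj(f,W(67.5,-30,99)).round(1),proj(f,W(67.5,30,99)).round(1),'raised',proj(f,W(66,-30,115)).round(1),proj(f,W(66,30,115)).round(1))
    for v in(-22,0,22):
        q=np.array([proj(f,W(u,v,99)) for u in np.arange(52,92,2)],np.float32)
        print(v,cv2.remap(G,q[:,0:1],q[:,1:2],1)[:,0].round().astype(int).tolist())
E
```

```text
t 18.7 tcp u,v,z (np.float64(14.5), np.float64(123.5), np.float64(196.7)) tilt -0.1 yaw -11.9 tip (np.float64(-58.0), np.float64(123.4), np.float64(195.3)) catch (np.float64(78.5), np.float64(123.6), np.float64(195.2)) F e,g,z [ 0.  -1.1  0.2] M [-0.04  0.02  0.02] gap 0.5
w9 proj nose [143.8 267.7] cover end top fitted [148.3 260.7] cornersL/R [117.7 260.7] [179.  260.8] raised [108.7 267.4] [173.5 267.5]
-22 [135, 172, 182, 182, 182, 183, 182, 182, 161, 100, 95, 95, 94, 93, 93, 91, 95, 92, 94, 94]
0 [150, 170, 179, 186, 181, 177, 184, 169, 139, 136, 135, 138, 168, 197, 189, 185, 160, 105, 92, 97]
22 [138, 175, 185, 185, 185, 184, 184, 183, 151, 97, 82, 61, 48, 49, 49, 51, 48, 47, 51, 45]
w7 proj nose [274.8 254.4] cover end top fitted [274.7 246.7] cornersL/R [238.3 246.7] [311.2 246.8] raised [235.8 253.8] [313.8 253.9]
-22 [138, 138, 139, 139, 142, 137, 139, 142, 139, 139, 134, 108, 101, 99, 99, 98, 101, 99, 97, 97]
0 [138, 141, 141, 140, 138, 142, 137, 135, 139, 138, 135, 109, 121, 135, 135, 127, 122, 107, 101, 98]
22 [190, 191, 190, 190, 190, 189, 190, 191, 188, 189, 184, 116, 
[... 228 characters left out ...]
 137, 129, 125, 125, 125, 125, 125, 124, 125]
0 [209, 238, 236, 239, 239, 226, 239, 241, 239, 213, 156, 125, 124, 124, 124, 125, 125, 124, 125, 124]
22 [174, 233, 239, 239, 239, 239, 239, 218, 159, 125, 133, 198, 129, 124, 124, 125, 125, 124, 124, 124]
s7 proj nose [243.7 211.1] cover end top fitted [244.  213.4] cornersL/R [227.9 216.6] [259.9 210.2] raised [226.9 211.6] [259.4 205.1]
-22 [173, 173, 169, 150, 130, 130, 133, 148, 158, 162, 171, 158, 133, 126, 126, 125, 125, 126, 126, 126]
0 [171, 169, 171, 153, 132, 130, 146, 168, 174, 174, 159, 131, 124, 124, 124, 124, 124, 124, 124, 124]
22 [239, 239, 239, 173, 141, 140, 136, 144, 187, 223, 226, 201, 130, 126, 125, 126, 126, 126, 126, 126]
```

```bash
python3 -c "
from h import *
print(arm.hand_in())"
```

```text
the job is handed in; nothing more can be done
None
```

The cover is back on the box and the job is handed in: camera measurements put the tongue fully in the groove, the cover flat on the rim and the catch at rest over its end, with a highest measured force of about 12 N at the end of each move (the catch gave way between readings, so its peak was not recorded).

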